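# Slide the storage box home between tacky rails

### The job

Push the latched storage box along the dresser top and down the lane between the two wooden rails until its leading end rests squarely against the cork-faced stop at the closed end. The lacquer on the rails is still tacky, so neither the box nor the robot may touch either rail at any time. Only push with the fingers: do not grip, lift or tip the box, leave everything else standing where it is, and finish clear of everything.

Things in the scene. Friction and masses are not known exactly. Their poses are not given: they have to be found in the camera images.
- box: Loose latched storage box, white plastic, grey lid: 140 mm long (x), 100 wide (y), 75 high, about 0.45 kg, flat upright walls. Origin: centre of underside; z up. x points from the trailing end to the leading end, which faces the lane. A clip mid-way on each long side stands 3 mm proud, 45 to 71 mm up. Starts on the bare dresser top before the lane's mouth, up to 30 mm off to one side, a little turned.
- dock: Fixed wooden dock: two parallel rails on the dresser top, joined at the far end by a stop block 50 mm high. Origin: centre of the open mouth, level with the dresser top; x points down the lane to the stop, y across it, z up. Lane 128 mm wide between the rails; cork face of the stop at x = 200 mm. No floor of its own: the box slides on the dresser top, with nothing between it and the mouth.
- rail_left: The rail on the dock's +y side, a wooden bar 200 mm long, 14 mm thick and 30 mm high. Origin: middle of its mouth end, at the level of the dresser top; the bar runs along its own x. Must not be touched. (Fingers held higher than 30 mm pass over it.)
- rail_right: The same bar on the dock's -y side; same origin and axes. Must not be touched.
- soap: Bystander: loose plastic soap pump bottle, 70 mm across, 182 mm high; origin at the centre of its underside.
- monitor: Bystander: loose baby-monitor parent unit on a foot 60 x 120 mm, 130 mm high with its aerial; origin under its centre.
- train: Bystander: loose wooden toy train car, 105 x 60 mm, 66 mm high; origin under its centre.
- dish: Bystander: loose shallow ceramic dish, 100 mm across, 30 mm high; origin at the centre of its underside.
- jar: Bystander: loose cream jar, 60 mm across, 55 mm high; origin at the centre of its underside.
- teether: Bystander: loose wooden teether ring lying flat, 70 mm across, 14 mm high; origin at the centre of its underside.
- cup: Bystander: loose plastic toy cup, 66 mm across, 70 mm high; origin at the centre of its underside.
Things that resemble listed ones, but are neither listed nor needed, are in the scene too. Leave any blue look-alike of the box alone.

How it is judged:
By the outcome, as a careful person would: the job done as asked, in the order asked, and still so for the second after the job is handed in, with the robot touching nothing.
It also fails if it takes over 72 s, if anything falls off the work surface, if the arm or the gripper's body presses on something with over 40 N, if the wrist force passes 120 N, or if a joint passes its speed limit or range.

### The arm

A 7-joint arm with a two-finger parallel gripper is mounted at the origin on the work surface. World frame = base frame: x ahead of the robot, y to its left, z up, the work surface at z = 0. Lengths are in m, angles in rad, forces in N, time in s.
With the tool pointing down it reaches from about 0.425 to 0.95 m from the base axis. Payload 4.7 kg.
Tool frame: the origin (TCP) lies midway between the tips of the shut fingers; the grasp point (between the pads) lies 19 mm behind it; z points along the fingers, y is the line along which they close (so a half turn about z gives the same grasp; the last joint's range is limited). The gripper opens to 85 mm and grips with 20 to 120 N. Pads are 22 mm wide; open, the fingers measure 114 mm over their backs; the gripper's body (76 mm by 85 mm) begins 54 mm behind the grasp point. The pads swing forward as they close: fully open they stand 13 mm farther back than shut.
Start: joints at [-0.029, 0.469, -0.049, 1.532, 0.024, 1.141, -0.082], TCP at [0.675, 0, 0.231] pointing down, gripper open.
Joint ranges: [-2.59, 2.59], [-0.33, 1.99], [-1.39, 1.29], [0.1, 2.45], [-1.04, 4.18], [0.21, 1.99], [-2.66, 2.66]. Speed limits (rad/s): [2.57, 2.57, 3.14, 3.14, 3.14, 3.14, 3.14].

### API

Orientations are given as a unit quaternion [w, x, y, z].
In Python, from plant import bot gives the robot as it stands.
- The arm moves only by the tool send_rows, never from a script. Its argument "steps" is a list of rows, each an object with "linear": the shift along the tool's x, y, z in units of 25 mm (1.0 is 25 mm), a list of three; "roll": the turn about the tool's z in units of 5 degrees (1.0 is 5 degrees). In form: [{"linear": [dx, dy, dz], "roll": roll}, ...]. A call has 1 to 12 rows; each row is the pose to reach, as a shift and turn from the pose commanded when the call began, along the tool's axes at that moment; what a row does not reach only later rows make up. A row lasts 1/10 s, in which the tool goes at most 50 mm and 8.59 degrees, less where a joint would pass 70% of its speed; a pose out of reach is approached as far as the arm can. A call with a gripper value outside its range is refused whole. "claw" is the closure in counts, from 0 (fully open) to 255 (shut), set as the call begins (left out, the last holds). The fingers move at their own pace and stop on an object; "force" is the grip in N (left out, the last holds). Time passes only in rows, so rows that repeat a pose let the fingers close. It gives the time, the measured TCP pose, the force, the opening and the grip force at its end, in the units of the state.
- bot.observe(): the state, without advancing time (a new reading comes with each control period).
- bot.capture(name): name is "scene" or "side" or "wrist"; returns a dict with "image" (400x640x3 uint8, blue, green, red), "range_z" (400x640 float32, m along the optical axis (not along the pixel's ray), 0 where there is no reading), "mtx" (3x3 intrinsics, pixels), "dist_coeffs" ([k1, k2, p1, p2, k3] as OpenCV has them; the pictures are not rectified), "position" and "orientation" of the camera in the world. Camera axes: x right, y down, z forward; pixel columns grow to the right and rows downward; lengths in m; the calibration is good to about 2 mm. A picture is of the moment at which its call begins.
- bot.hand_in(): hands the job in; it is judged then, once.
The state is a dict: "clock": time; "joint_positions": joint angles; "qvel": joint speeds; "tau": joint torques, N m; "eef_pos": TCP position; "orientation": TCP orientation; "ft_force": force on the tool from outside, world axes, zero at the start; "ft_torque": the same for the moment, N m; "width": finger opening in m; "grip_force": force on a finger pad.
Only numpy, scipy, OpenCV 4.12 (cv2) and the standard library are available. Lean on these libraries where they do the work, as an engineer would, in place of code of your own. Each camera call takes 0.05 s, during which the arm holds its last target. There are 200 camera calls.

## Working session

There is one attempt and no reset: what is moved stays moved. The work goes in short steps, Python scripts to look and compute and a tool call to move; the robot and the scene stay as the last step left them, time stands still between calls to the robot, and variables do not carry over. Pictures are saved under pics/ and viewed, at most 10 in all, crops included, and the job is handed in when it is done.

Besides the shell and the picture viewer there is one more tool, called after "Emit:" as name(argument=value, ...), one argument or row to a line, values as JSON. send_rows: Moves the arm, as the interface text tells. Its arguments: {"type":"object","properties":{"steps":{"type":"array","items":{"type":"object","properties":{"linear":{"type":"array","items":{"type":"number"}},"roll":{"type":"number"}}}},"claw":{"type":"number"},"force":{"type":"number"}},"required":["steps"]}

```bash
mkdir -p pics; cat > h.py <<'E'
import numpy as np, cv2
from scipy.spatial.transform import Rotation as R
from plant import bot
def cap(n):
    return bot.capture(n)
def Rm(c):
    q=c["orientation"]; return R.from_quat([q[1],q[2],q[3],q[0]]).as_matrix()
def plane(c,uv,z):
    uv=np.asarray(uv,float).reshape(-1,1,2)
    n=cv2.undistortPoints(uv,np.array(c["mtx"]),np.array(c["dist_coeffs"])).reshape(-1,2)
    d=np.c_[n,np.ones(len(n))]@Rm(c).T; p=np.array(c["position"])
    return p+d*((z-p[2])/d[:,2])[:,None]
def cloud(c):
    h,w=c["range_z"].shape
    v,u=np.mgrid[:h,:w]
    uv=np.stack([u,v],-1).reshape(-1,1,2).astype(float)
    n=cv2.undistortPoints(uv,np.array(c["mtx"]),np.array(c["dist_coeffs"])).reshape(-1,2)
    d=np.c_[n,np.ones(len(n))]*c["range_z"].reshape(-1,1)
    return (d@Rm(c).T+np.array(c["position"])).reshape(h,w,3)
E
python3 - <<'E'
from h import *
import pickle
o=bot.observe(); print({k:o[k] for k in("clock","eef_pos","orientation","width","ft_force")})
for n in("scene","side","wrist"):
    c=cap(n); pickle.dump(c,open(n+".pkl","wb")); cv2.imwrite(f"pics/{n}.png",c["image"]); print(n,c["position"],Rm(c)[:,2])
E
```

```text
{'clock': 0.0, 'eef_pos': array([6.74402416e-01, 1.92296085e-05, 2.30226702e-01]), 'orientation': array([-6.97856668e-04,  7.07086455e-01,  7.07126374e-01, -7.41425880e-04]), 'width': 0.08550065152992645, 'ft_force': array([0.36506685, 0.29700063, 0.61496249])}
scene [ 1.1194195  -0.4041064   1.13168333] [-0.39727739  0.40542941 -0.82328468]
side [0.42882422 1.32720889 0.7238761 ] [ 0.10619826 -0.86264147 -0.49454184]
wrist [0.67392957 0.08400077 0.3732    ] [-0.00143099 -0.32565617 -0.94548718]
```

View pics/scene.png

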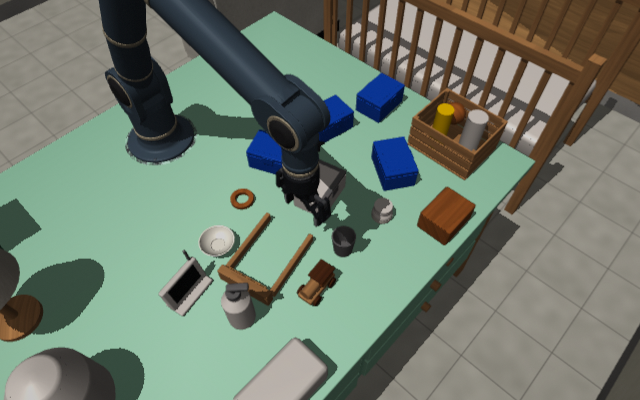

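View pics/side.png

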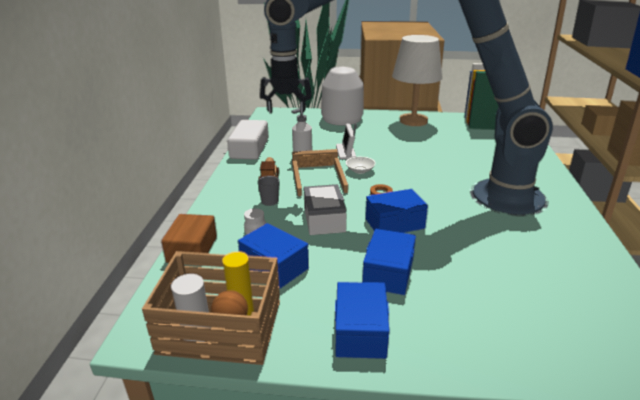

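The scene view shows the dock at about (270,250) with its mouth towards the box at (320,185), partly hidden by the gripper. The side view shows the box at (324,208) and the lane beyond it at (320,170), running away from the camera, about -y.

View pics/wrist.png

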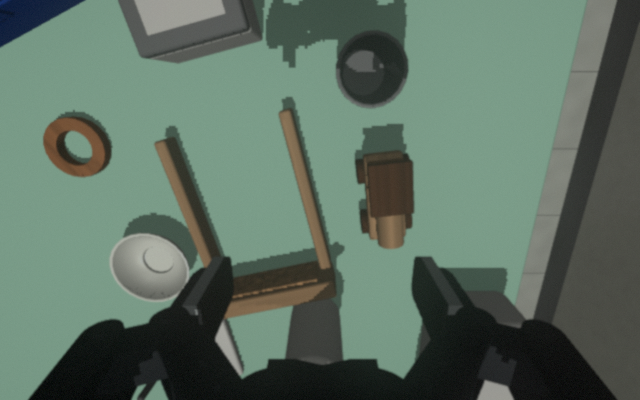

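```bash
python3 - <<'E'
import pickle
from h import *
S={n:pickle.load(open(n+".pkl","rb")) for n in("scene","side","wrist")}
np.set_printoptions(precision=3,suppress=True)
print("rails scene",plane(S["scene"],[(268,216),(232,266),(310,237),(273,292)],.03))
print("rails side",plane(S["side"],[(298,192),(294,163),(346,188),(336,160)],.03))
print("box side",plane(S["side"],[(308,211),(345,208),(305,188),(340,187)],.075))
for n in S:
    P=cloud(S[n]); m=(S[n]["range_z"]>0)&(P[...,2]>.01)&(P[...,2]<.2)&(P[...,0]>.4)&(P[...,0]<1)&(abs(P[...,1])<.5)
    q=P[m]; r=(q[:,2]>.068)&(q[:,2]<.082); 
    k=np.zeros((50,60),int)
    print(n,m.sum(),r.sum(),np.percentile(S[n]["range_z"],[1,50,99]))
E
```

```text
rails scene [[ 0.504  0.018  0.03 ]
 [ 0.551 -0.156  0.03 ]
 [ 0.639  0.049  0.03 ]
 [ 0.684 -0.133  0.03 ]]
rails side [[ 0.633  0.089  0.03 ]
 [ 0.675 -0.106  0.03 ]
 [ 0.493  0.052  0.03 ]
 [ 0.538 -0.141  0.03 ]]
box side [[0.579 0.268 0.075]
 [0.485 0.244 0.075]
 [0.604 0.145 0.075]
 [0.506 0.131 0.075]]
scene 15954 6765 [0.788 1.483 3.18 ]
side 11801 4688 [0.837 1.58  3.8  ]
wrist 33030 7615 [0.073 0.372 1.246]
```

The wrist view shows the whole lane: rail mouths at (163,145) and (287,113), stop at (280,285). The leading end of the box is at the top, at about (200,50). Next I measure rails and box from all three clouds.

```bash
cat > m.py <<'E'
import pickle
from h import *
np.set_printoptions(precision=4,suppress=True)
def rails(c):
    "rail-top boxes from colour, rays cast on z=.03"
    P=cloud(c); hsv=cv2.cvtColor(c["image"],cv2.COLOR_BGR2HSV)
    m=(abs(P[...,2]-.03)<.006)&(hsv[...,0]<25)&(hsv[...,1]>60)&(P[...,0]>.45)&(P[...,0]<.72)&(abs(P[...,1])<.2)
    n,l,s,_=cv2.connectedComponentsWithStats(m.astype(np.uint8))
    for i in range(1,n):
        if s[i,4]<60: continue
        v,u=np.where(l==i); p=plane(c,np.c_[u,v],.03)[:,:2]
        r=cv2.minAreaRect(p.astype(np.float32)*1000); print(" rail",s[i,4],np.array(cv2.boxPoints(r)),"med z",np.median(P[...,2][l==i]))
def boxtop(c,lo=.069,hi=.081,lim=(.4,.75,.0,.35)):
    P=cloud(c); hsv=cv2.cvtColor(c["image"],cv2.COLOR_BGR2HSV)
    m=(P[...,2]>lo)&(P[...,2]<hi)&(hsv[...,1]<70)&(P[...,0]>lim[0])&(P[...,0]<lim[1])&(P[...,1]>lim[2])&(P[...,1]<lim[3])
    n,l,s,_=cv2.connectedComponentsWithStats(m.astype(np.uint8))
    for i in range(1,n):
        if s[i,4]<100: continue
        v,u=np.where(l==i); z=np.median(P[...,2][l==i]); p=plane(c,np.c_[u,v],.075)[:,:2]
        r=cv2.minAreaRect(p.astype(np.float32)*1000); print(" box",s[i,4],r,np.array(cv2.boxPoints(r)),"z",z)
E
python3 - <<'E'
from m import *
for n in("scene","side","wrist"):
    c=pickle.load(open(n+".pkl","rb")); print(n); rails(c); boxtop(c)
E
```

```text
scene
 rail 315 [[ 489.8339   23.1553]
 [ 534.4474 -166.5557]
 [ 549.8273 -162.9389]
 [ 505.2139   26.7721]] med z 0.029488495069019738
 rail 326 [[ 628.1655   55.2321]
 [ 673.8432 -138.7188]
 [ 687.8954 -135.4093]
 [ 642.2177   58.5416]] med z 0.030041287337193356
 box 671 ((565.844482421875, 215.06439208984375), (78.04737854003906, 138.66592407226562), 40.42632293701172) [[491.1777 242.5378]
 [581.0984 136.9797]
 [640.5112 187.591 ]
 [550.5906 293.1491]] z 0.07550867177341103
side
 rail 379 [[ 488.6566   39.013 ]
 [ 538.6223 -184.2746]
 [ 690.2558 -150.3431]
 [ 640.2901   72.9445]] med z 0.029168047529202767
 box 998 ((546.0606689453125, 196.10574340820312), (103.92887115478516, 149.092529296875), 13.65802001953125) [[477.9633 256.2738]
 [513.168  111.3973]
 [614.158  135.9377]
 [578.9533 280.8142]] z 0.07455809432385496
wrist
 rail 1861 [[ 625.7371   57.7283]
 [ 671.8202 -135.5175]
 [ 685.5441 -132.2448]
 [ 639.4609   61.0011]] med z 0.030271943261692802
 rail 1460 [[ 487.28     24.745 ]
 [ 525.9725 -131.1513]
 [ 540.8806 -127.4512]
 [ 502.188    28.4451]] med z 0.030230841335403325
 rail 95 [[713.3331   1.1934]
 [714.2055 -19.61  ]
 [719.8532 -19.3731]
 [718.9808   1.4302]] med z 0.029238945982310582
 rail 406 [[ 558.1379 -159.3717]
 [ 560.1207 -167.726 ]
 [ 667.614  -142.2143]
 [ 665.6312 -133.86  ]] med z 0.029994364236405807
 box 5441 ((557.7611083984375, 129.38348388671875), (43.390296936035156, 106.5182113647461), 89.92354583740234) [[504.4731 107.7594]
 [610.9912 107.6173]
 [611.0491 151.0076]
 [504.531  151.1497]] z 0.07529688779865518
 box 946 ((717.33447265625, 96.67613983154297), (63.192970275878906, 63.99848937988281), 0.8029974699020386) [[685.2927 128.2294]
 [686.1895  64.2372]
 [749.3763  65.1228]
 [748.4794 129.1151]] z 0.0702076511075321
```

Emit:
send_rows(
  steps=[
    {"linear":[1.6,-0.9,0],"roll":-0.5},
    {"linear":[3.2,-1.7,0],"roll":-1},
    {"linear":[4.8,-2.6,0],"roll":-1.5},
    {"linear":[6.4,-3.4,0],"roll":-2},
    {"linear":[8,-4.3,0],"roll":-2.66},
    {"linear":[9.6,-5.1,0],"roll":-2.66},
    {"linear":[11.2,-6,0],"roll":-2.66},
    {"linear":[11.2,-6,0],"roll":-2.66},
    {"linear":[11.2,-6,0],"roll":-2.66},
  ],
  claw=75,
)

```text
clock: 1.05
eef_pos: [0.5241, 0.2812, 0.2312]
orientation: [0.0, 0.619, 0.785, -0.0]
ft_force: [1.0, -1.5, 0.0]
width: 0.0602
grip_force: 0.0
```

```bash
python3 - <<'E'
from m import *
o=bot.observe(); print(o["clock"],o["eef_pos"],o["orientation"],o["width"])
for n in("scene","wrist"):
    c=cap(n); pickle.dump(c,open(n+"2.pkl","wb")); cv2.imwrite(f"pics/{n}2.png",c["image"]); print(n); boxtop(c)
E
```

```text
1.05 [0.5241 0.2812 0.2312] [ 0.      0.6192  0.7852 -0.0002] 0.060243899217891674
scene
 box 1372 ((548.1141357421875, 184.37225341796875), (106.2834243774414, 143.13552856445312), 13.408231735229492) [[479.8252 241.6664]
 [513.0166 102.4323]
 [616.4031 127.0782]
 [583.2117 266.3122]] z 0.07560063709359133
wrist
 box 10701 ((545.501708984375, 188.13418579101562), (103.85181427001953, 140.9862060546875), 13.285128593444824) [[478.7663 244.8084]
 [511.1645 107.5952]
 [612.2371 131.46  ]
 [579.8389 268.6732]] z 0.07580701620121971
```

View pics/wrist2.png

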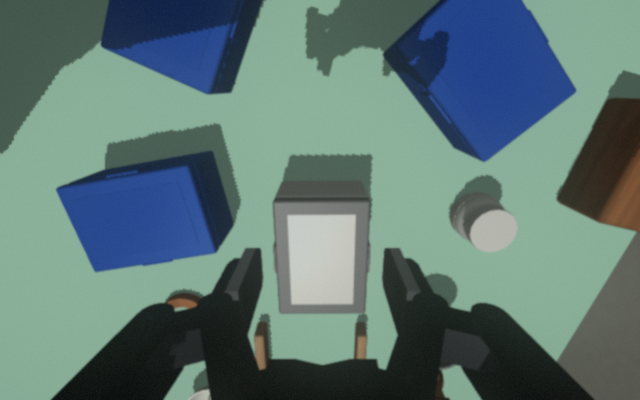

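```bash
python3 - <<'E'
from m import *
d=np.array([np.cos(np.radians(-76.7)),np.sin(np.radians(-76.7))]);n=np.array([-d[1],d[0]]);M=np.array([.5649,.0421])
for b in([.5481,.1844],[.5455,.1881],[.5461,.1961]): print("box in dock",(np.array(b)-M)@d,(np.array(b)-M)@n)
# free space behind the box, dock frame
c=pickle.load(open("scene2.pkl","rb"));w=pickle.load(open("side.pkl","rb"))
for c in (c,w):
    P=cloud(c).reshape(-1,3); P=P[(P[:,2]>.012)&(P[:,2]<.18)&(c["range_z"].ravel()>0)]
    q=np.c_[(P[:,:2]-M)@d,(P[:,:2]-M)@n]
    H,_,_=np.histogram2d(q[:,0],q[:,1],bins=[np.arange(-.40,.32,.02),np.arange(-.2,.2,.02)])
    for i,r in enumerate(H): print("%5d "%(-400+20*i),"".join("#" if x>3 else "." for x in r))
E
```

```text
box in dock -0.1423481891809398 0.016386672539212256
box in dock -0.14654708032690408 0.01470759149758776
box in dock -0.15419448146680795 0.017131896718758893
 -400  .###.###.......####
 -380  .#######......#####
 -360  .######.......#####
 -340  ..#####.......#####
 -320  .....#.........####
 -300  ................###
 -280  .................##
 -260  ..###.............#
 -240  #####..............
 -220  #####...######.....
 -200  #####...######.....
 -180  ######..######.....
 -160  ######..######.....
 -140  ###.....######.....
 -120  ........######.....
 -100  ........######.....
  -80  ........######.....
  -60  ##...............##
  -40  ###.............###
  -20  #.#.............#..
    0  ###...#......#...##
   20  ......#......#.....
   40  ......#......#.....
   60  ......#......#...##
   80  ..##..#......#..###
  100  #####.#......#..###
  120  ##.##.#......#..###
  140  ##.####......#..###
  160  #####.#......#..###
  180  .####.########.....
  200  ......########.....
  220  ...##.########.....
  240  ..####......#......
  260  ..####.....###.....
  280  ..####....####.
[... 249 characters left out ...]
-220  #####...######.....
 -200  #####...######.....
 -180  ######..######.....
 -160  #####...######.....
 -140  ........######.....
 -120  ........######.....
 -100  ........######.....
  -80  ..........#.#......
  -60  .#..............###
  -40  #.#.............##.
  -20  ###...#......#..##.
    0  ##....#......#...##
   20  ......#......#.....
   40  ......#......#.....
   60  ......#......#...##
   80  ..##..#......#..###
  100  .####.#......#..###
  120  #...#.#......#..###
  140  ##..###......#..###
  160  #####.#......#...#.
  180  .###..########.....
  200  ......########.....
  220  ..###.......#......
  240  ..###.....####.....
  260  ...##.....####.....
  280  ..###.....####.....
```

The box measures at dock (-146, +15) mm and is already parallel to the lane. The space behind it, seen between the blue boxes at (150,210) and (480,80), is free. I will lower the fingers behind its trailing end.

Emit:
send_rows(
  steps=[
    {"linear":[0.8,0,1],"roll":0},
    {"linear":[0.8,0,2.5],"roll":0},
    {"linear":[0.8,0,4],"roll":0},
    {"linear":[0.8,0,5.5],"roll":0},
    {"linear":[0.8,0,6.8],"roll":0},
    {"linear":[0.8,0,7.6],"roll":0},
    {"linear":[0.8,0,7.6],"roll":0},
    {"linear":[0.8,0,7.6],"roll":0},
  ],
)

```text
clock: 1.95
eef_pos: [0.5215, 0.2983, 0.0415]
orientation: [0.0, 0.621, 0.784, -0.0]
ft_force: [0.2, 0.5, -0.0]
width: 0.0604
grip_force: 0.0
```

Emit:
send_rows(
  steps=[
    {"linear":[-0.3,0,0],"roll":0},
    {"linear":[-0.6,0,0],"roll":0},
    {"linear":[-0.8,0,0],"roll":0},
    {"linear":[-1,0,0],"roll":0},
    {"linear":[-1,0,0],"roll":0},
  ],
)

```text
clock: 2.45
eef_pos: [0.5267, 0.2739, 0.0417]
orientation: [0.0, 0.621, 0.784, 0.0]
ft_force: [-0.3, -0.5, -0.3]
width: 0.0604
grip_force: 0.0
```

```bash
cat >> m.py <<'E'
d=np.array([np.cos(np.radians(-76.7)),np.sin(np.radians(-76.7))]);nn=np.array([-d[1],d[0]]);M=np.array([.5649,.0421])
def look(tag,cams=("scene","side","wrist")):
    o=bot.observe(); e=o["eef_pos"]; q=o["orientation"]
    print("t",o["clock"],"tcp dock",(e[:2]-M)@d,(e[:2]-M)@nn,e[2],"yaw",2*np.degrees(np.arctan2(q[2],q[1])),"F",o["ft_force"])
    for n in cams:
        c=cap(n); cv2.imwrite(f"pics/{n}_{tag}.png",c["image"])
        P=cloud(c); hsv=cv2.cvtColor(c["image"],cv2.COLOR_BGR2HSV)
        X=(P[...,:2]-M)@np.c_[d,nn]
        m=(abs(P[...,2]-.075)<.004)&(hsv[...,1]<70)&(abs(X[...,1])<.1)&(X[...,0]>-.25)&(X[...,0]<.21)&(c["range_z"]>0)
        k,l,s,_=cv2.connectedComponentsWithStats(m.astype(np.uint8)); i=1+s[1:,4].argmax()
        v,u=np.where(l==i); p=(plane(c,np.c_[u,v],.075)[:,:2]-M)@np.c_[d,nn]*1000
        r=cv2.minAreaRect(p.astype(np.float32)); print(n,s[i,4],"centre",np.array(r[0]),"size",np.array(r[1]),"ang",r[2])
E
python3 -c "
from m import *
look('a')"
```

```text
t 2.45 tcp dock -0.23437015440168288 0.016161568829365307 0.041671203442261454 yaw 103.20365714082754 F [-0.2777 -0.5162 -0.2912]
scene 1243 centre [-142.1937   15.7383] size [143.3815 103.7505] ang 0.10825420916080475
side 162 centre [-201.2477   13.2525] size [59.7394 47.1   ] ang 89.21890258789062
wrist 4030 centre [-208.9918   15.4262] size [64.7488 21.4686] ang 89.94502258300781
```

Emit:
send_rows(
  steps=[
    {"linear":[-0.2,0,0],"roll":0},
    {"linear":[-0.4,0,0],"roll":0},
    {"linear":[-0.6,0,0],"roll":0},
    {"linear":[-0.8,-0.03,0],"roll":0},
    {"linear":[-1,-0.06,0],"roll":0},
    {"linear":[-1.2,-0.09,0],"roll":0},
    {"linear":[-1.4,-0.12,0],"roll":0},
    {"linear":[-1.6,-0.15,0],"roll":0},
    {"linear":[-1.8,-0.18,0],"roll":0},
    {"linear":[-2,-0.21,0],"roll":0},
    {"linear":[-2.2,-0.24,0],"roll":0},
    {"linear":[-2.4,-0.27,0],"roll":0},
  ],
)

```text
clock: 3.8
eef_pos: [0.5334, 0.2148, 0.0413]
orientation: [-0.0, 0.62, 0.784, -0.0]
ft_force: [-0.1, 1.5, -1.2]
width: 0.0603
grip_force: 0.9
```

```bash
python3 -c "
from m import *
look('b')"
```

```text
t 3.8 tcp dock -0.17529862485270295 0.009062679088636436 0.04132751571375903 yaw 103.29718587796447 F [-0.0674  1.4968 -1.1805]
scene 1324 centre [-103.3351    9.6835] size [104.8328 164.6742] ang 89.18873596191406
side 190 centre [-143.5539    6.7542] size [57.6132 61.2983] ang 4.35198450088501
wrist 7641 centre [-162.7135    8.4746] size [89.778 51.36 ] ang 89.91633605957031
```

Emit:
send_rows(
  steps=[
    {"linear":[-0.2,-0.04,0],"roll":0},
    {"linear":[-0.4,-0.08,0],"roll":0},
    {"linear":[-0.6,-0.12,0],"roll":0},
    {"linear":[-0.8,-0.16,0],"roll":0},
    {"linear":[-1,-0.2,0],"roll":0},
    {"linear":[-1.2,-0.24,0],"roll":0},
    {"linear":[-1.4,-0.28,0],"roll":0},
    {"linear":[-1.6,-0.32,0],"roll":0},
    {"linear":[-1.8,-0.34,0],"roll":0},
  ],
)

```text
clock: 4.85
eef_pos: [0.5355, 0.1693, 0.0415]
orientation: [-0.0, 0.62, 0.784, 0.0]
ft_force: [-0.4, 3.7, 0.9]
width: 0.0605
grip_force: 1.6
```

```bash
python3 -c "
from m import *
look('c')"
```

```text
t 4.85 tcp dock -0.13056041295057508 0.0006540632891649325 0.04145837128787281 yaw 103.30655370111339 F [-0.3787  3.7489  0.901 ]
scene 1421 centre [-52.9918   0.2015] size [105.1362 153.1693] ang 88.6114273071289
side 208 centre [-103.4189  -16.2064] size [75.8273 75.8474] ang 66.24175262451172
wrist 7690 centre [-117.7862   -0.0734] size [89.7283 51.3589] ang 89.92379760742188
```

View pics/wrist_c.png

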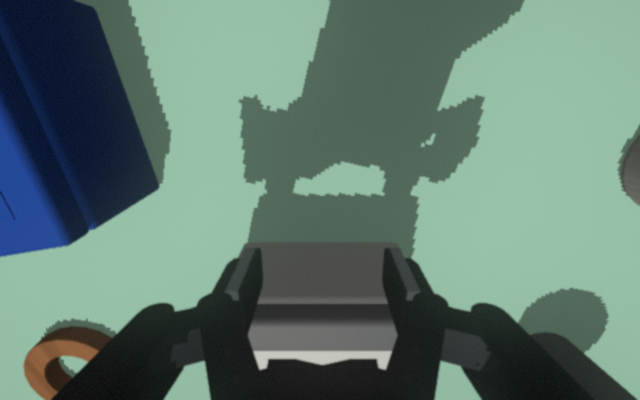

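The wrist view shows both fingers flat on the trailing end, from (250,245) to (395,245), with the box square to them. I carry on straight.

Emit:
send_rows(
  steps=[
    {"linear":[-0.2,0,0],"roll":0},
    {"linear":[-0.4,0,0],"roll":0},
    {"linear":[-0.6,0,0],"roll":0},
    {"linear":[-0.8,0,0],"roll":0},
    {"linear":[-1,0,0],"roll":0},
    {"linear":[-1.2,0,0],"roll":0},
    {"linear":[-1.4,0,0],"roll":0},
    {"linear":[-1.6,0,0],"roll":0},
    {"linear":[-1.8,0,0],"roll":0},
    {"linear":[-2,0,0],"roll":0},
    {"linear":[-2.2,0,0],"roll":0},
    {"linear":[-2.4,0,0],"roll":0},
  ],
)

```text
clock: 6.2
eef_pos: [0.5493, 0.1106, 0.0412]
orientation: [0.0, 0.62, 0.784, -0.0]
ft_force: [-1.3, 1.3, -1.0]
width: 0.0604
grip_force: 0.9
```

```bash
python3 -c "
from m import *
look('d',('scene','side'))
a=cv2.imread('pics/scene_d.png')[170:320,180:380];b=cv2.imread('pics/side_d.png')[120:245,240:400]
cv2.imwrite('pics/d.png',np.hstack([cv2.resize(a,(400,300)),cv2.resize(b,(384,300))]))"
```

```text
t 6.2 tcp dock -0.07020432842140632 0.0005850147159556745 0.04124745259995939 yaw 103.29649018091519 F [-1.3192  1.3024 -0.9692]
scene 1496 centre [-0.1627  0.0613] size [167.9046 104.0777] ang 0.5521413087844849
side 197 centre [-40.0281 -15.4514] size [73.8308 77.648 ] ang 70.31362915039062
```

View pics/d.png

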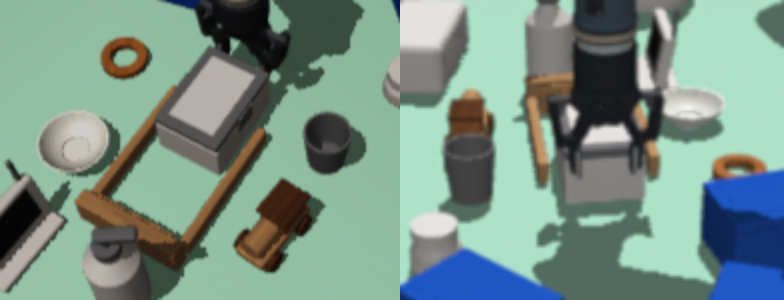

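Left crop (scene) shows the box centred between the rails, about half in, with the stop ahead at (130,225). Right crop (side) shows both fingers on the trailing end at (605,160).

Emit:
send_rows(
  steps=[
    {"linear":[-0.2,0,0],"roll":0},
    {"linear":[-0.4,0,0],"roll":0},
    {"linear":[-0.6,0,0],"roll":0},
    {"linear":[-0.8,0,0],"roll":0},
    {"linear":[-1,0,0],"roll":0},
    {"linear":[-1.2,0,0],"roll":0},
    {"linear":[-1.4,0,0],"roll":0},
    {"linear":[-1.6,0,0],"roll":0},
    {"linear":[-1.8,0,0],"roll":0},
    {"linear":[-2,0,0],"roll":0},
    {"linear":[-2.2,0,0],"roll":0},
    {"linear":[-2.4,0,0],"roll":0},
  ],
)

```text
clock: 7.5
eef_pos: [0.5632, 0.0525, 0.0414]
orientation: [0.0, 0.62, 0.784, 0.0]
ft_force: [-1.0, 2.5, 1.0]
width: 0.0604
grip_force: 1.7
```

Emit:
send_rows(
  steps=[
    {"linear":[-0.2,0,0],"roll":0},
    {"linear":[-0.4,0,0],"roll":0},
    {"linear":[-0.6,0,0],"roll":0},
    {"linear":[-0.8,0,0],"roll":0},
    {"linear":[-1,0,0],"roll":0},
    {"linear":[-1.2,0,0],"roll":0},
    {"linear":[-1.4,0,0],"roll":0},
  ],
)

```text
clock: 8.2
eef_pos: [0.5713, 0.0184, 0.0414]
orientation: [0.0, 0.62, 0.784, 0.0]
ft_force: [-0.6, 4.5, 3.6]
width: 0.0604
grip_force: 2.1
```

```bash
python3 -c "
from m import *
look('e',('scene',))"
```

```text
t 8.2 tcp dock 0.024548704210624796 0.0007618436222999995 0.041413691887040846 yaw 103.30580461329791 F [-0.5701  4.4616  3.5763]
scene 1640 centre [102.9327   1.7552] size [148.4783 103.3565] ang 0.32258015871047974
```

Emit:
send_rows(
  steps=[
    {"linear":[-0.1,0,0],"roll":0},
    {"linear":[-0.2,0,0],"roll":0},
    {"linear":[-0.3,0,0],"roll":0},
    {"linear":[-0.4,0,0],"roll":0},
    {"linear":[-0.5,0,0],"roll":0},
    {"linear":[-0.6,0,0],"roll":0},
    {"linear":[-0.7,0,0],"roll":0},
  ],
)

```text
clock: 8.95
eef_pos: [0.5752, 0.0015, 0.0414]
orientation: [-0.0, 0.62, 0.784, 0.0]
ft_force: [-1.7, 4.6, 3.6]
width: 0.0601
grip_force: 2.3
```

Emit:
send_rows(
  steps=[
    {"linear":[-0.04,0,0],"roll":0},
    {"linear":[-0.08,0,0],"roll":0},
    {"linear":[-0.12,0,0],"roll":0},
    {"linear":[-0.16,0,0],"roll":0},
  ],
)

```text
clock: 9.35
eef_pos: [0.5761, -0.0021, 0.0414]
orientation: [-0.0, 0.62, 0.784, 0.0]
ft_force: [-1.1, 4.9, 3.8]
width: 0.0608
grip_force: 2.4
```

Emit:
send_rows(
  steps=[
    {"linear":[-0.04,0,0],"roll":0},
    {"linear":[-0.08,0,0],"roll":0},
    {"linear":[-0.12,0,0],"roll":0},
  ],
)

```text
clock: 9.65
eef_pos: [0.5765, -0.0037, 0.0414]
orientation: [-0.001, 0.62, 0.784, 0.001]
ft_force: [-2.2, 10.0, 5.0]
width: 0.0604
grip_force: 4.6
```

Emit:
send_rows(
  steps=[
    {"linear":[-0.04,0,0],"roll":0},
    {"linear":[-0.08,0,0],"roll":0},
  ],
)

```text
clock: 9.85
eef_pos: [0.5765, -0.0037, 0.0414]
orientation: [-0.002, 0.62, 0.785, 0.001]
ft_force: [-3.0, 12.5, 5.4]
width: 0.0599
grip_force: 6.4
```

```bash
python3 -c "
from m import *
look('f',('scene',))"
```

```text
t 9.85 tcp dock 0.04721669635790551 0.0007195687006054218 0.041374674978749984 yaw 103.35806019061015 F [-2.9865 12.4652  5.3711]
scene 1698 centre [125.1559   1.6549] size [150.8488 102.9481] ang 0.1285068541765213
```

Force rises and the TCP has stalled, so the box is on the stop. One slightly firmer press to seat it, then back off straight and rise.

Emit:
send_rows(
  steps=[
    {"linear":[-0.08,0,0],"roll":0},
    {"linear":[-0.08,0,0],"roll":0},
    {"linear":[-0.08,0,0],"roll":0},
  ],
)

```text
clock: 10.2
eef_pos: [0.5766, -0.0036, 0.0414]
orientation: [-0.003, 0.62, 0.785, 0.002]
ft_force: [-3.0, 13.1, 5.8]
width: 0.06
grip_force: 7.4
```

Emit:
send_rows(
  steps=[
    {"linear":[0.1,0,0],"roll":0},
    {"linear":[0.3,0,0],"roll":0},
    {"linear":[0.6,0,0],"roll":0},
    {"linear":[1,0,0],"roll":0},
    {"linear":[1.6,0,0],"roll":0},
    {"linear":[2.4,0,0],"roll":0},
    {"linear":[3.2,0,0],"roll":0},
    {"linear":[4,0,-1],"roll":0},
    {"linear":[4.5,0,-2.5],"roll":0},
    {"linear":[4.5,0,-4],"roll":0},
    {"linear":[4.5,0,-6],"roll":0},
    {"linear":[4.5,0,-6],"roll":0},
  ],
)

```text
clock: 11.4
eef_pos: [0.5557, 0.1026, 0.1983]
orientation: [0.004, 0.62, 0.785, 0.005]
ft_force: [1.1, 0.7, 0.6]
width: 0.0601
grip_force: 0.0
```

```bash
python3 -c "
from m import *
look('g',('scene','wrist'))
a=cv2.imread('pics/scene_g.png')[170:320,180:380];b=cv2.imread('pics/wrist_g.png')
cv2.imwrite('pics/g.png',np.hstack([cv2.resize(a,(400,300)),cv2.resize(b,(400,300))]))"
```

```text
t 11.4 tcp dock -0.06098305175164245 0.004975612977411115 0.1982800151821016 yaw 103.35616606904466 F [1.1053 0.6696 0.6488]
scene 1678 centre [129.6346   1.5527] size [103.0875 140.4099] ang 89.10771942138672
wrist 5986 centre [97.7537 -0.4583] size [103.6159  85.4507] ang 89.6754379272461
```

View pics/g.png

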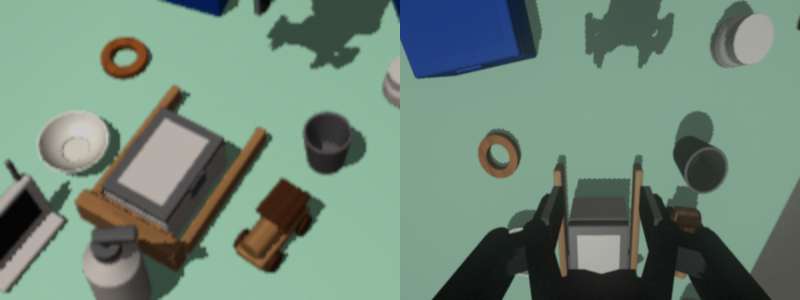

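The pictures show the box centred in the lane and up against the stop: the scene view puts its centre at 129.6 mm, where 130 is full contact. The gripper is clear above the mouth, and nothing else has moved.

Emit:
send_rows(
  steps=[
    {"linear":[0,0,-0.8],"roll":0},
    {"linear":[0,0,-0.8],"roll":0},
    {"linear":[0,0,-0.8],"roll":0},
    {"linear":[0,0,-0.8],"roll":0},
  ],
)

```text
clock: 11.9
eef_pos: [0.5509, 0.1002, 0.2096]
orientation: [-0.001, 0.62, 0.784, -0.001]
ft_force: [0.7, 0.5, 1.0]
width: 0.0606
grip_force: 0.0
```

```bash
python3 -c "
from plant import bot
print(bot.hand_in())"
```

```text
the job is handed in; nothing more can be done
None
```

The box was pushed down the lane and rests against the cork stop (centre measured at 129.6 mm, where full contact is 130), within about 1° of square; I saw no contact with the rails, and the arm finished clear and handed in at about 12 s.

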